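# Reverse the stop bar of a cell nest and lock it with the flatted pin

## Task

Change the cell nest over to the short cell: lift the white stop bar out of its slot, turn it end for end and put it back fully down in the slot, so that its D-shaped hole comes over the bore in the base. Then draw the pin with the flag-shaped handle from its stand, turn it until the flat of its shaft matches the D hole, thread it down through the bar until its collar rests on the bar, and let go. Leave the round-knobbed spare pin, the bottle and the screwdriver where they are.

Things in the scene. Friction and masses are not known exactly. Their poses are not given: they have to be found in the camera images.
- nest: Fixed dark grey metal block, origin at the table under the slot's centre, x -100..100, y -45..95, 34 mm high, yaw within 0.35 of 0. On it rails (13 mm thick, tops 50 mm above the table) enclose a slot along x, inside 144 x 36 mm, centred on the origin, floor at z 34; the rails' upper 10 mm lean out 4 mm as lead-in. A 6 mm thick pouch cell is fixed at the +y side.
- nest_bore (a point): Top centre of the round through bore (28 mm diameter) in the slot floor, at (45, 0, 34) mm in the nest's frame.
- bar: Loose white stop bar 140 x 32 x 36 mm, 0.26 kg; origin centre of underside. D hole right through at x 45; at the -x end a nose on top (x -69..-51, z 36..50) sticks out to y +40. Starts in the slot turned half round (its x against the nest's x); must end with x, y along the nest's, underside on the slot floor. 20 mm stands above the rails; grip it at the origin across y (32 mm wide).
- bar_hole (a point): Centre of the D hole at the bar's underside, (45, 0, 0) mm in the bar's frame. The hole is a 22 mm circle cut by a flat 7 mm from its axis on the bar's +x side (facing the end of the bar nearest the hole).
- pin: Loose steel pin, 0.3 kg, upright; origin bottom centre of shaft, z up. Shaft 62 mm long, 20 mm round with a flat 6 mm from the axis at +x, tapered foot. Then a 32 mm collar (z 62..68) and a flag handle 16 mm thick (y), z 68..96, x -16..32: the long side points where the flat faces. Starts 0.3 to 2.4 rad off the hole. Home: x along the bar's x, origin 8 mm above the table.
- pin_stand: Fixed grey block 60 x 60 x 66 mm with a round 24 mm hole down through its centre, origin at the centre of its underside; the pin stands in it with its collar on top (pin origin 4 mm above the table).
- spare_pin: Loose round pin of the same length with a round knob head (38 mm diameter, top 96 mm above its origin), standing in the same kind of stand; not needed. The two stands may be in either place.
- spare_stand: Fixed grey block 60 x 60 x 66 mm, as the pin stand, holding the spare pin.
- bottle: White bottle 56 mm in diameter, 150 mm high, origin at its underside; not needed. (A fixed blue tray of cells, 50 mm high, lies to the left of the nest, at y above 0.38 m.)
- screwdriver: Screwdriver lying on the table beyond the stands; not needed.
Mind the look-alikes: they are no part of the job. What is meant by the nest is not orange, and is the larger of those in its own colour.

How it is judged:
By the outcome, as a careful person would: the job done as asked, in the order asked, and still so for the second after the job is handed in, with the robot touching nothing.
It also fails if it takes over 72 s, if anything falls off the work surface, if the arm or the gripper's body presses on something with over 40 N, if the wrist force passes 120 N, or if a joint passes its speed limit or range.

## Robot

A 6-joint arm with a two-finger parallel gripper is mounted at the origin on the work surface. World frame = base frame: x ahead of the robot, y to its left, z up, the work surface at z = 0. Lengths are in m, angles in degrees, forces in N, time in s.
With the tool pointing down it reaches from about 0.425 to 1.125 m from the base axis. Payload 14.9 kg.
Tool frame: the origin (TCP) lies midway between the tips of the shut fingers; the grasp point (between the pads) lies r.tcp_to_grasp behind it (r.tcp_to_grasp is the distance from the TCP to the grasp point, in m); z points along the fingers, y is the line along which they close (so a half turn about z gives the same grasp; the last joint's range is limited). The gripper opens to 91 mm and grips with 3 to 60 N. Pads are 32 mm wide; open, the fingers measure 118 mm over their backs; the gripper's body (76 mm by 178 mm) begins 60 mm behind the grasp point.
Start: joints at [-71.007, 21.709, 99.362, -0, 58.929, -1.908], TCP at [0.25, -0.654, 0.186] pointing down, gripper open.
Joint ranges: [-158.91, 158.91], [-42.39, 125.64], [0.06, 152.35], [-60.88, 240.88], [17.5, 164.5], [-176.32, 176.32]. Speed limits (degrees/s): [108.29, 108.29, 136.94, 180, 180, 180].

## Interface

Orientations are given as a 3x3 rotation matrix whose columns are the frame's x, y, z axes.
In Python, from cell import r gives the robot as it stands.
- The arm moves only by the tool send_rows, never from a script. Its argument "steps" is a list that holds one entry, the list of rows, each a list of 7 numbers: the shift along the tool's x, y, z normalised to -1 to 1, where 1 is 0.25 m, then the turn, a rotation vector about the tool's x, y, z normalised to -1 to 1, where 1 is 90 degrees, then the finger opening in mm, from 0 to 91.2. A call has exactly 10 rows; each row is the pose to reach, as a shift and turn from the pose commanded when the call began, along the tool's axes at that moment; what a row does not reach only later rows make up. A row lasts 1/10 s, in which the tool goes at most 50 mm and 8.59 degrees, less where a joint would pass 70% of its speed; a pose out of reach is approached as far as the arm can. A call with a number of a shift or a turn outside -1 to 1 is refused whole. A call with a gripper value outside its range is refused whole. The fingers move at their own pace and stop on an object; "grip_force" is the grip in N (left out, the last holds). Time passes only in rows, so rows that repeat a pose let the fingers close, or fill a call up. It gives the time, the measured TCP pose, the force, the opening and the grip force at its end, in the units of the state.
- r.observe(): the state, without advancing time (a new reading comes with each control period).
- r.snapshot(name): name is "side" or "top" or "wrist"; returns the picture (480x640x3 uint8, red, green, blue); there is no depth.
- r.calibration(name): a dict with "mtx" (3x3 intrinsics, pixels), "R" (3x3) and "t" (3): a world point X has camera coordinates R X + t. Camera axes: x right, y down, z forward; pixel columns grow to the right and rows downward; lengths in m; the calibration is good to about 2 mm. A picture is of the moment at which its call begins: read the wrist's pose just before it. calibration takes no time and is no camera call; for the wrist camera it gives the pose at the moment of the call.
- r.job_done(): hands the job in; it is judged then, once.
The state is a dict: "time_s": time; "joint_pos": joint angles; "qd": joint speeds; "joint_efforts": joint torques, N m; "tool_pos": TCP position; "ee_rot": TCP orientation; "wrist_force": force on the tool from outside, world axes, zero at the start; "torque": the same for the moment, N m; "gripper_width": opening from 0.0 (shut) to 1.0 (fully open); "gripper_force": force on a finger pad.
Only numpy, scipy, OpenCV 4.12 (cv2) and the standard library are available. Lean on these libraries where they do the work, as an engineer would, in place of code of your own. Each camera call takes 0.05 s, during which the arm holds its last target. There are 200 camera calls.

## Working session

There is one attempt and no reset: what is moved stays moved. The work goes in short steps, Python scripts to look and compute and a tool call to move; the robot and the scene stay as the last step left them, time stands still between calls to the robot, and variables do not carry over. Pictures are saved under pics/ and viewed, at most 10 in all, crops included, and the job is handed in when it is done.

Besides the shell and the picture viewer there is one more tool, called after "Emit:" as a command line: name --argument value ..., lists and objects as JSON in quotes. send_rows: Moves the arm, as the interface text tells. Scaled input: -1 to 1 covers 0.25 m each way for a shift and 90 degrees each way for a turn. Its arguments: {"type":"object","properties":{"steps":{"type":"array","items":{"type":"array","items":{"type":"array","items":{"type":"number"}}}},"grip_force":{"type":"number"}},"required":["steps"]}

```bash
ls; mkdir -p pics; python3 - <<'E'
from cell import r
import cv2,numpy as np
print(r.tcp_to_grasp); print(r.observe())
for n in("top","side"):
    cv2.imwrite(f"pics/{n}0.png",r.snapshot(n)[:,:,::-1]); c=r.calibration(n); print(n,c)
E
```

```text
pics
0.0188
{'time_s': 0.0, 'joint_pos': array([-7.10075555e+01,  2.17395115e+01,  9.93975603e+01, -1.87470533e-03,
        5.89286860e+01, -1.90473518e+00]), 'qd': array([ 0.02082643,  0.05395629,  0.10318761, -0.05050405,  0.01033305,
        0.08278433]), 'joint_efforts': array([ 1.23351121e-03, -7.63724828e+01, -4.34372592e+01,  6.51015923e-02,
        4.23271058e-02, -1.09579776e-04]), 'tool_pos': array([ 0.24956053, -0.65351794,  0.18535925]), 'ee_rot': array([[ 9.34216006e-01,  3.56707576e-01, -4.00008206e-04],
       [ 3.56707800e-01, -9.34215386e-01,  1.07609175e-03],
       [ 1.01562572e-05, -1.14798818e-03, -9.99999341e-01]]), 'wrist_force': array([ 0.28437265,  0.21027392, -0.22325527]), 'torque': array([-0.0030155 ,  0.02631512, -0.05509883]), 'gripper_force': 0.0, 'gripper_width': 0.999270016897634}
top {'mtx': array([[504.26921374,   0.        , 314.6271784 ],
       [  0.        , 504.26921374, 243.24973959],
       [  0.        ,   0.        ,   1.        ]]), 'R': array([[ 0.00533858, -0.99993519,  0.01005566],
       [-0.99843485, -0.00588987, -0.05561623],
       [ 0.05567185, -0.00974301, -0.99840158]]), 't': array([-0.15869965,  0.56660275,  1.04645058])}
side {'mtx': array([[455.62202088,   0.        , 320.11598974],
       [  0.        , 455.62202088, 241.63374561],
       [  0.        ,   0.        ,   1.        ]]), 'R': array([[-0.999641  , -0.02260421, -0.01438472],
       [-0.00385022,  0.65250088, -0.75777818],
       [ 0.02651502, -0.75745076, -0.65235366]]), 't': array([0.53081801, 0.13952446, 0.86846455])}
```

View pics/top0.png

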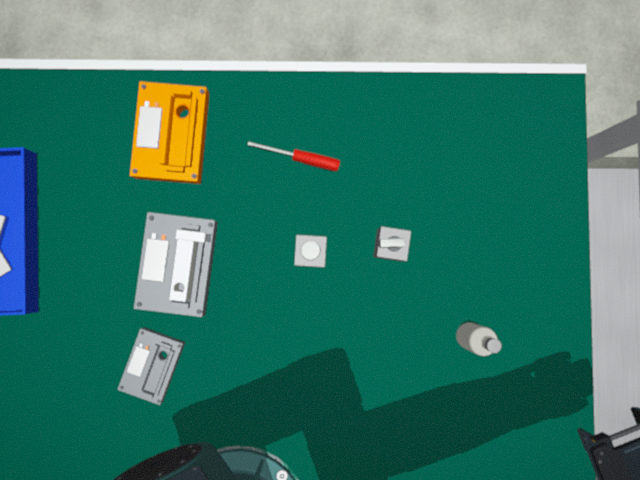

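View pics/side0.png

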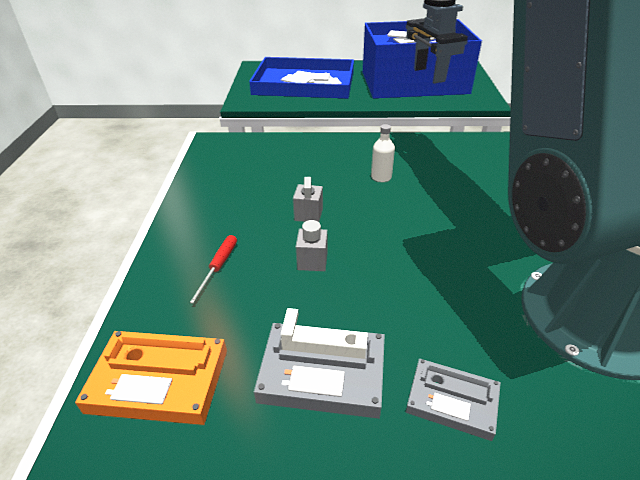

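The top view shows three nests: orange at (170,132), large grey at (177,265) and small grey at (150,367). The large grey one holds the white bar and fits the description, since it isn't orange and is the larger of the two greys. The flag-handled pin is at (393,243). The round-knobbed spare is at (311,250) and should be left alone. I'll confirm in one enlarged crop.

```bash
cat > h.py <<'E'
from cell import r
import cv2,numpy as np
from scipy.spatial.transform import Rotation as Ro
def back(n,uv,z,c=None):
    c=c or r.calibration(n)
    d=c["R"].T@np.linalg.inv(c["mtx"])@np.array([uv[0],uv[1],1.]); o=-c["R"].T@c["t"]
    return o+d*(z-o[2])/d[2]
def proj(n,X,c=None):
    c=c or r.calibration(n)
    p=c["mtx"]@(c["R"]@np.asarray(X,float)+c["t"]); return p[:2]/p[2]
def crop(im,x,y,w,h,s): return cv2.resize(im[y:y+h,x:x+w],None,fx=s,fy=s,interpolation=cv2.INTER_CUBIC)
E
python3 - <<'E'
from h import *
im=cv2.imread("pics/top0.png")
a=crop(im,127,205,96,120,5);b=crop(im,365,215,60,60,5);b=cv2.copyMakeBorder(b,0,300,0,0,cv2.BORDER_CONSTANT)
cv2.imwrite("pics/c1.png",np.hstack([a,b]))
E
```

```text
(no output)
```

View pics/c1.png

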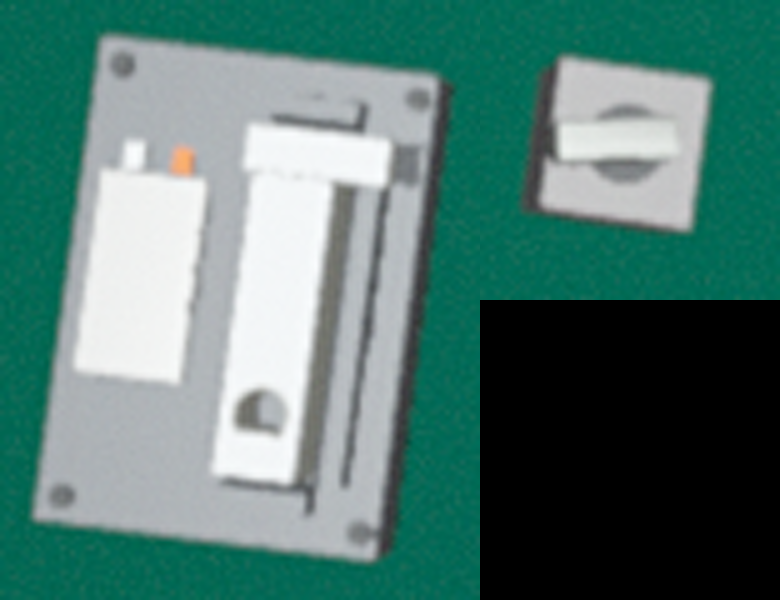

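```bash
cat > m.py <<'E'
from h import *
def fit(n,loc,uv,z,c=None):
    W=np.array([back(n,q,z,c)[:2] for q in uv]);L=np.array(loc,float)/1000
    l0,w0=L.mean(0),W.mean(0);H=(L-l0).T@(W-w0);a=np.arctan2(H[0,1]-H[1,0],H[0,0]+H[1,1])
    R=np.array([[np.cos(a),-np.sin(a)],[np.sin(a),np.cos(a)]]);t=w0-R@l0
    return t,np.degrees(a),(W-(L@R.T+t))*1000
E
python3 - <<'E'
from m import *
np.set_printoptions(precision=4,suppress=True)
A=lambda p:(127+(p[0]+.5)/5-.5,205+(p[1]+.5)/5-.5)
B=lambda p:(365+(p[0]-480+.5)/5-.5,215+(p[1]+.5)/5-.5)
print("nest",*fit("top",[(100,95),(100,-45),(-100,-45),(-100,95)],map(A,[(102,36),(440,75),(382,560),(34,520)]),.034))
print("bar",*fit("top",[(70,-16),(70,16),(-51,16),(-51,-16)],map(A,[(213,475),(295,487),(331,184),(250,175)]),.070))
print("stand",*fit("top",[(30,30),(30,-30),(-30,-30),(-30,30)],map(B,[(557,55),(712,78),(692,231),(540,208)]),.066))
print("pin",*fit("top",[(32,8),(32,-8),(-16,-8),(-16,8)],map(B,[(557,162),(557,121),(680,119),(680,156)]),.100))
print(back("top",B((628,143)),.072))
E
```

```text
nest [0.5195 0.1086] -6.230731289838611 [[ 0.6028  0.4639]
 [ 0.4483 -0.533 ]
 [-0.7626 -1.749 ]
 [-0.2885  1.8182]]
bar [0.518  0.1096] 174.15729254851618 [[ 0.8876  0.2432]
 [-0.4387 -0.468 ]
 [-0.3004 -0.1431]
 [-0.1486  0.3679]]
stand [ 0.5658 -0.3141] -7.639081517871033 [[ 1.6079  1.7104]
 [ 0.6659 -1.4042]
 [-1.5993 -0.9981]
 [-0.6745  0.6919]]
pin [ 0.5655 -0.3138] 91.9726911051324 [[-0.0866  0.2748]
 [-0.1029 -0.306 ]
 [-0.6877 -0.2929]
 [ 0.8772  0.3242]]
[ 0.5654 -0.3142  0.072 ]
```

Emit:
send_rows --steps '[[[0.03,-0.04,-0.02,0,0,0,70],[0.1,-0.12,-0.04,0,0,0,70],[0.18,-0.21,-0.06,0,0,0,70],[0.26,-0.31,-0.08,0,0,0,70],[0.34,-0.4,-0.08,0,0,0,70],[0.42,-0.49,-0.08,0,0,0,70],[0.5,-0.58,-0.08,0,0,0,70],[0.58,-0.67,-0.08,0,0,0,70],[0.64,-0.75,-0.08,0,0,0,70],[0.7,-0.82,-0.08,0,0,0,70]]]' --grip_force 20

```text
time_s: 1.1
tool_pos: [0.3401, -0.3979, 0.2061]
ee_rot: [[0.934, 0.357, -0.0], [0.357, -0.934, 0.0], [0.0, -0.0, -1.0]]
wrist_force: [0.2, 0.2, -0.2]
gripper_width: 0.769
gripper_force: 0.0
```

Emit:
send_rows --steps '[[[0.07,-0.08,-0.02,0,0,0,70],[0.14,-0.16,-0.04,0,0,0,70],[0.21,-0.25,-0.06,0,0,0,70],[0.28,-0.33,-0.08,0,0,0,70],[0.35,-0.41,-0.08,0,0,0,70],[0.42,-0.49,-0.08,0,0,0,70],[0.49,-0.57,-0.08,0,0,0,70],[0.56,-0.66,-0.08,0,0,0,70],[0.63,-0.74,-0.08,0,0,0,70],[0.7,-0.82,-0.08,0,0,0,70]]]'

```text
time_s: 2.1
tool_pos: [0.4301, -0.1444, 0.2262]
ee_rot: [[0.934, 0.357, 0.0], [0.357, -0.934, -0.0], [0.0, 0.0, -1.0]]
wrist_force: [0.3, -0.6, -0.1]
gripper_width: 0.768
gripper_force: 0.0
```

Emit:
send_rows --steps '[[[0.08,-0.1,0,0,0,0.03,70],[0.17,-0.2,0,0,0,0.06,70],[0.26,-0.3,0,0,0,0.1,70],[0.34,-0.4,0,0,0,0.14,70],[0.43,-0.5,0,0,0,0.18,70],[0.52,-0.6,0,0,0,0.22,70],[0.6,-0.7,0,0,0,0.26,70],[0.67,-0.78,0,0,0,0.29,70],[0.7,-0.82,0,0,0,0.3,70],[0.7,-0.82,0,0,0,0.3,70]]]'

```text
time_s: 3.1
tool_pos: [0.5203, 0.1093, 0.226]
ee_rot: [[0.995, -0.105, -0.0], [-0.105, -0.995, 0.0], [-0.0, -0.0, -1.0]]
wrist_force: [-0.7, -1.1, -0.7]
gripper_width: 0.768
gripper_force: 0.0
```

```bash
python3 - <<'E'
from h import *
c=r.calibration("wrist"); im=r.snapshot("wrist"); np.savez("w1.npz",**c)
cv2.imwrite("pics/w1.png",im[:,:,::-1]); print(c)
for X in [(.5195,.109,.07),(.5195,.109,.034)]: print(proj("wrist",X,c))
E
```

```text
{'mtx': array([[363.55700721,   0.        , 321.70926162],
       [  0.        , 363.55700721, 241.41782349],
       [  0.        ,   0.        ,   1.        ]]), 'R': array([[-0.10498126, -0.99447339, -0.00126959],
       [-0.95558203,  0.10052201,  0.27705291],
       [-0.27539412,  0.03029856, -0.96085383]]), 't': array([0.16436197, 0.4436566 , 0.56977125])}
[323.04998367 218.95008743]
[322.9750847  211.78009399]
```

View pics/w1.png

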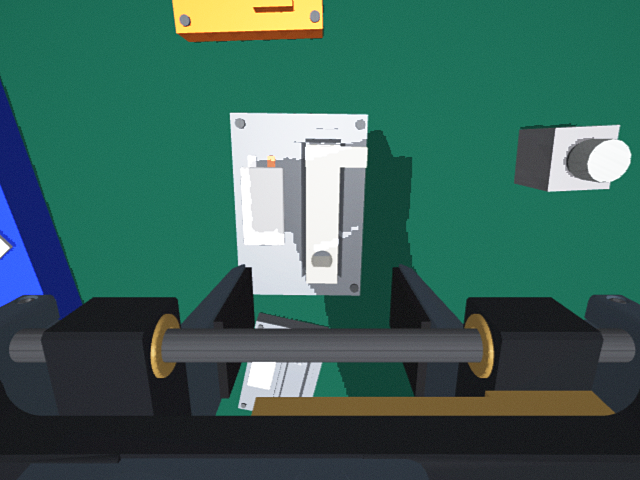

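The wrist view shows nest corners at about (230,113), (368,114), (361,296) and (238,294). The bar's hole end spans (306,282) to (338,283).

```bash
python3 - <<'E'
from m import *
np.set_printoptions(precision=4,suppress=True)
c=dict(np.load("w1.npz"))
print("nest",*fit("wrist",[(100,95),(100,-45),(-100,-45),(-100,95)],[(230,113),(368,114),(361,296),(238,294)],.034,c))
print("bar",*fit("wrist",[(70,-16),(70,16),(-51,16)],[(306,282),(338,283),(339.5,168)],.070,c))
print("hole",back("wrist",(321.5,259.5),.07,c))
E
```

```text
nest [0.5206 0.1098] -6.800189949369819 [[-0.2648  0.0375]
 [ 0.634  -0.2254]
 [-0.6594 -1.7112]
 [ 0.2902  1.8991]]
bar [0.5205 0.1094] 173.36520989590628 [[ 1.3144  0.4874]
 [ 0.3796 -1.0171]
 [-1.6939  0.5296]]
hole [0.4772 0.115  0.07  ]
```

Emit:
send_rows --steps '[[[0,0,0.06,0,0,0,60],[0,0,0.16,0,0,0,60],[0,0,0.27,0,0,0,60],[0,0,0.38,0,0,0,60],[0,0,0.48,0,0,0,60],[0,0,0.56,0,0,0,60],[0,0,0.62,0,0,0,60],[0,0,0.66,0,0,0,60],[0,0,0.685,0,0,0,60],[0,0,0.685,0,0,0,60]]]' --grip_force 30

```text
time_s: 4.15
tool_pos: [0.5206, 0.1077, 0.0544]
ee_rot: [[0.994, -0.106, -0.001], [-0.106, -0.994, -0.0], [-0.001, 0.0, -1.0]]
wrist_force: [-0.5, -0.5, 0.6]
gripper_width: 0.66
gripper_force: 0.0
```

Emit:
send_rows --steps '[[[0,0,0,0,0,0,45],[0,0,0,0,0,0,36],[0,0,0,0,0,0,33],[0,0,0,0,0,0,30],[0,0,0,0,0,0,28],[0,0,0,0,0,0,25],[0,0,0,0,0,0,25],[0,0,0,0,0,0,25],[0,0,0,0,0,0,25],[0,0,0,0,0,0,25]]]'

```text
time_s: 5.15
tool_pos: [0.5208, 0.1079, 0.0548]
ee_rot: [[0.994, -0.106, -0.0], [-0.106, -0.994, 0.0], [-0.0, -0.0, -1.0]]
wrist_force: [0.4, -0.9, -0.1]
gripper_width: 0.275
gripper_force: 0.0
```

```bash
python3 - <<'E'
from h import *
print(r.observe()["gripper_width"],r.observe()["gripper_force"],r.observe()["tool_pos"])
a=r.snapshot("wrist")[:,:,::-1];b=r.snapshot("side")[:,:,::-1]
cv2.imwrite("pics/w2.png",np.hstack([cv2.resize(a,(400,300)),crop(b,230,260,200,150,2)]))
E
```

```text
0.2753731216468437 0.0 [0.5207625  0.10786132 0.05475825]
```

View pics/w2.png

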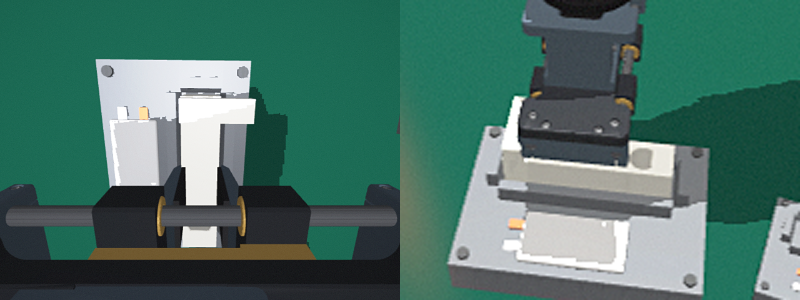

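Emit:
send_rows --steps '[[[0,0,0,0,0,0,23],[0,0,0,0,0,0,21],[0,0,0,0,0,0,20],[0,0,0,0,0,0,20],[0,0,0,0,0,0,20],[0,0,0,0,0,0,20],[0,0,0,0,0,0,20],[0,0,0,0,0,0,20],[0,0,0,0,0,0,20],[0,0,0,0,0,0,20]]]'

```text
time_s: 6.25
tool_pos: [0.5208, 0.1079, 0.0548]
ee_rot: [[0.994, -0.106, -0.0], [-0.106, -0.994, -0.0], [-0.0, 0.0, -1.0]]
wrist_force: [0.5, -0.1, -0.3]
gripper_width: 0.22
gripper_force: 0.0
```

```bash
python3 - <<'E'
from h import *
o=r.observe();print(o["gripper_width"]*91.2,o["gripper_force"],o["wrist_force"])
a=r.snapshot("wrist")[:,:,::-1]
cv2.imwrite("pics/w3.png",crop(a,220,230,200,180,4))
E
```

```text
20.10103413793056 0.0 [ 0.4766566  -0.05208607 -0.28036406]
```

View pics/w3.png

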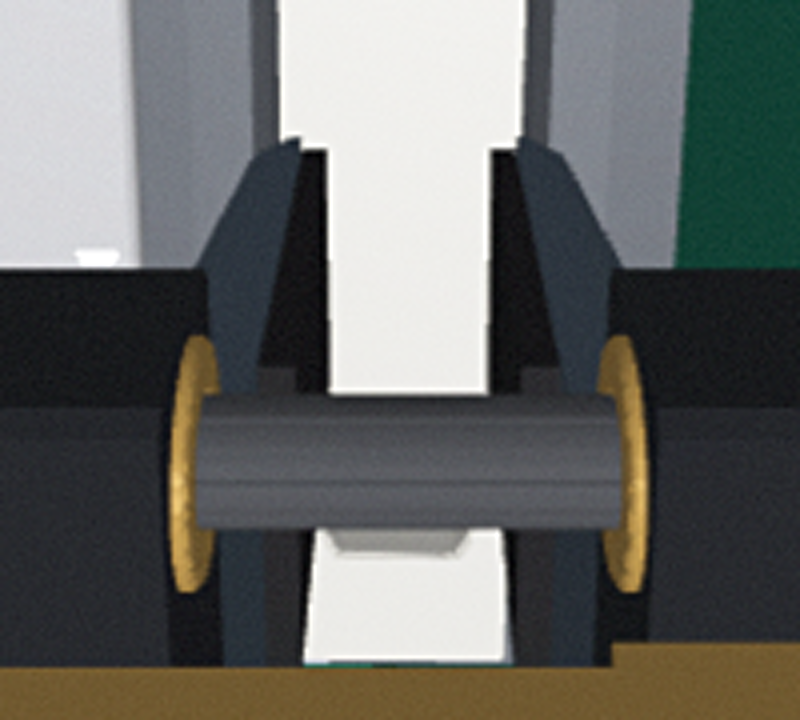

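```bash
python3 - <<'E'
from h import *
c=r.calibration("wrist")
def at(u,v,d): return c["R"].T@(np.linalg.inv(c["mtx"])@np.array([u,v,1])*d-c["t"])
print("pad",at(322,267.5,363.6*.0201/.0407)); print("bar",at(320.5,231,363.6*.032/.0618),at(320.5,265,363.6*.032/.0605))
print(proj("wrist",r.observe()["tool_pos"],c))
for z in (.05,.055,.06,.065,.07,.075): print(z,[proj("wrist",np.array([.5208,.1079,z])+Ro.from_euler('z',-6.1,degrees=True).apply([.016,s*.01005,0]),c).round(1) for s in(1,-1)])
E
```

```text
pad [ -61.14876459    6.77831353 -168.72227278]
bar [ -45.99975121    5.94275884 -182.14784956] [ -64.18515972    7.90633158 -181.08632526]
[322.97736927 275.68267502]
0.05 [array([305.8, 247.1]), array([340.1, 247.1])]
0.055 [array([305.4, 249.7]), array([340.5, 249.7])]
0.06 [array([305. , 252.3]), array([341. , 252.3])]
0.065 [array([304.6, 255.1]), array([341.4, 255.1])]
0.07 [array([304.1, 258.1]), array([341.9, 258.1])]
0.075 [array([303.7, 261.2]), array([342.4, 261.2])]
```

```bash
python3 - <<'E'
from h import *
c=r.calibration("side")
b=r.snapshot("side")[:,:,::-1]; cr=crop(b,270,290,100,75,8)
R=Ro.from_euler('z',-6.1,degrees=True)
for z,col in((.055,(0,0,255)),(.065,(0,255,255)),(.075,(0,255,0)),(.085,(255,0,255))):
    q=[proj("side",np.array([.5208,.1079,z])+R.apply([x,.0235,0]),c) for x in(-.016,.016)]
    print(z,q)
    q=[tuple(int(v) for v in ((p-[270,290]+.5)*8-.5)) for p in q]
    cv2.line(cr,q[0],q[1],col,1)
cv2.imwrite("pics/s3.png",cr)
E
```

```text
0.055 [array([332.22943104, 353.29189595]), array([312.86554941, 351.35725156])]
0.065 [array([332.24768031, 349.60456191]), array([312.71352074, 347.66990075])]
0.075 [array([332.26625473, 345.85153   ]), array([312.55879594, 343.91715714])]
0.085 [array([332.28516307, 342.03102864]), array([312.40130264, 340.09726563])]
```

View pics/s3.png

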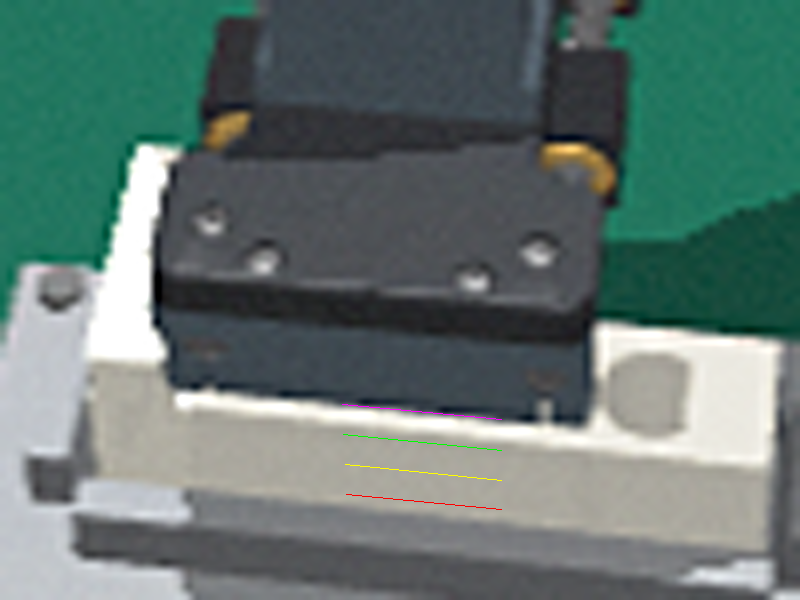

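Emit:
send_rows --steps '[[[0,0,0,0,0,0,40],[0,0,0,0,0,0,55],[0,0,0,0,0,0,55],[0,0,0,0,0,0,55],[0,0,0.02,0,0,0,55],[0,0,0.04,0,0,0,55],[0,0,0.06,0,0,0,55],[0,0,0.08,0,0,0,55],[0,0,0.09,0,0,0,55],[0,0,0.09,0,0,0,55]]]'

```text
time_s: 7.35
tool_pos: [0.5205, 0.1078, 0.0318]
ee_rot: [[0.994, -0.106, -0.001], [-0.106, -0.994, -0.0], [-0.001, 0.0, -1.0]]
wrist_force: [-0.5, 1.1, 0.0]
gripper_width: 0.603
gripper_force: 0.0
```

Emit:
send_rows --steps '[[[0,0,0,0,0,0,45],[0,0,0,0,0,0,36],[0,0,0,0,0,0,33],[0,0,0,0,0,0,30],[0,0,0,0,0,0,28],[0,0,0,0,0,0,25],[0,0,0,0,0,0,25],[0,0,0,0,0,0,25],[0,0,0,0,0,0,25],[0,0,0,0,0,0,25]]]'

```text
time_s: 8.35
tool_pos: [0.5209, 0.108, 0.0325]
ee_rot: [[0.994, -0.106, 0.0], [-0.106, -0.994, 0.0], [0.0, -0.0, -1.0]]
wrist_force: [-0.8, 2.4, 6.4]
gripper_width: 0.344
gripper_force: 30.0
```

Emit:
send_rows --steps '[[[0,0,0,0,0,0,42],[0,0,0,0,0,0,42],[0,0,0.01,0,0,0,42],[0,0,0.02,0,0,0,42],[0,0,0.024,0,0,0,42],[0,0,0.024,0,0,0,36],[0,0,0.024,0,0,0,28],[0,0,0.024,0,0,0,22],[0,0,0.024,0,0,0,22],[0,0,0.024,0,0,0,22]]]' --grip_force 45

```text
time_s: 9.35
tool_pos: [0.5207, 0.1079, 0.0262]
ee_rot: [[0.994, -0.106, -0.0], [-0.106, -0.994, -0.0], [-0.0, 0.0, -1.0]]
wrist_force: [0.2, -1.0, -2.6]
gripper_width: 0.348
gripper_force: 45.0
```

Emit:
send_rows --steps '[[[0,0,0,0,0,0,22],[0,0,-0.01,0,0,0,22],[0,0,-0.04,0,0,0,22],[0,0,-0.08,0,0,0,22],[0,0,-0.12,0,0,0,22],[0,0,-0.18,0,0,0,22],[0,0,-0.24,0,0,0,22],[0,0,-0.28,0,0,0,22],[0,0,-0.3,0,0,0,22],[0,0,-0.3,0,0,0,22]]]'

```text
time_s: 10.35
tool_pos: [0.5212, 0.108, 0.1021]
ee_rot: [[0.994, -0.106, 0.001], [-0.106, -0.994, 0.0], [0.001, -0.0, -1.0]]
wrist_force: [0.0, -0.1, -3.0]
gripper_width: 0.349
gripper_force: 45.0
```

```bash
python3 - <<'E'
from h import *
c=r.calibration("wrist"); np.savez("w4.npz",**c); print(r.observe()["tool_pos"])
a=r.snapshot("wrist")[:,:,::-1]; cv2.imwrite("pics/w4.png",crop(a,200,60,240,240,2.5))
E
```

```text
[0.52121137 0.10795596 0.10212247]
```

View pics/w4.png

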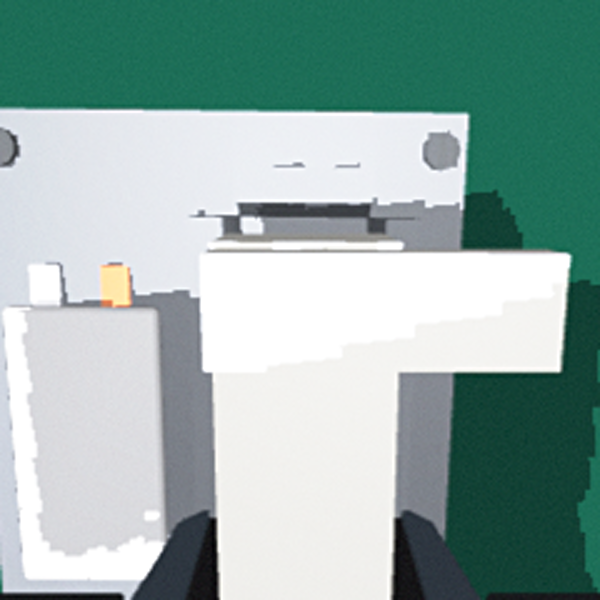

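```bash
python3 - <<'E'
from m import *
np.set_printoptions(precision=4,suppress=True)
c=dict(np.load("w4.npz")); A=lambda p:(200+(p[0]+.5)/2.5-.5,60+(p[1]+.5)/2.5-.5)
t,a,e=fit("wrist",[(-69,-16),(-69,40),(-51,40),(-51,-16)],map(A,[(203,252),(570,253),(562,372),(203,372)]),.160,c)
print("bar",t,a,e); R=Ro.from_euler('z',-6.1,degrees=True).as_matrix()[:2,:2]
print("bar rel tool in nest axes mm",R.T@(t-[.5212,.108])*1000)
k=back("wrist",A((467,114)),.034,c)[:2]; print("nest from TR corner",k-R@[.1,-.045])
l=back("wrist",A((0,109)),.034,c)[:2]; print("far edge yaw",np.degrees(np.arctan2(*(k-l)[::-1]))+90)
E
```

```text
bar [0.5214 0.1084] 173.76393833792775 [[ 0.1751 -0.2715]
 [ 0.1798  0.0888]
 [-0.1377 -0.127 ]
 [-0.2172  0.3097]]
bar rel tool in nest axes mm [0.1207 0.4567]
nest from TR corner [0.5203 0.1092]
far edge yaw -6.707023121551515
```

Emit:
send_rows --steps '[[[0,0,0,0,0,-0.02,22],[0,0,0,0,0,-0.07,22],[0,0,0,0,0,-0.14,22],[0,0,0,0,0,-0.22,22],[0,0,0,0,0,-0.3,22],[0,0,0,0,0,-0.38,22],[0,0,0,0,0,-0.46,22],[0,0,0,0,0,-0.54,22],[0,0,0,0,0,-0.62,22],[0,0,0,0,0,-0.7,22]]]'

```text
time_s: 11.4
tool_pos: [0.5203, 0.1078, 0.1005]
ee_rot: [[0.542, 0.841, -0.001], [0.841, -0.542, -0.0], [-0.001, -0.001, -1.0]]
wrist_force: [-0.9, -0.4, -2.8]
gripper_width: 0.348
gripper_force: 45.0
```

Emit:
send_rows --steps '[[[0,0,0,0,0,-0.08,22],[0,0,0,0,0,-0.16,22],[0,0,0,0,0,-0.24,22],[0,0,0,0,0,-0.32,22],[0,0,0,0,0,-0.4,22],[0,0,0,0,0,-0.48,22],[0,0,0,0,0,-0.56,22],[0,0,0,0,0,-0.64,22],[0,0,0,0,0,-0.71,22],[0,0,0,0,0,-0.77,22]]]'

```text
time_s: 12.4
tool_pos: [0.5203, 0.1078, 0.1005]
ee_rot: [[-0.594, 0.804, -0.001], [0.804, 0.594, -0.0], [0.001, -0.001, -1.0]]
wrist_force: [-0.1, 0.7, -2.1]
gripper_width: 0.35
gripper_force: 45.0
```

Emit:
send_rows --steps '[[[0,0,0,0,0,-0.08,22],[0,0,0,0,0,-0.16,22],[0,0,0,0,0,-0.24,22],[0,0,0,0,0,-0.32,22],[0,0,0,0,0,-0.4,22],[0,0,0,0,0,-0.46,22],[0,0,0,0,0,-0.5,22],[0,0,0,0,0,-0.53,22],[0,0,0,0,0,-0.53,22],[0,0,0,0,0,-0.53,22]]]'

```text
time_s: 13.4
tool_pos: [0.5204, 0.1078, 0.1008]
ee_rot: [[-0.994, 0.108, -0.001], [0.108, 0.994, -0.0], [0.001, -0.0, -1.0]]
wrist_force: [0.2, 0.8, -2.3]
gripper_width: 0.348
gripper_force: 45.0
```

```bash
python3 - <<'E'
from h import *
o=r.observe();R=o["ee_rot"];print(o["tool_pos"],np.degrees(np.arctan2(R[1,0],R[0,0])),R.T@(np.array([.5203,.109,0])-o["tool_pos"])*1000/250)
c=r.calibration("wrist");np.savez("w5.npz",**c)
cv2.imwrite("pics/w5.png",r.snapshot("wrist")[:,:,::-1])
E
```

```text
[0.52042747 0.10782736 0.10077996] 173.81884886370332 [0.00067047 0.00470328 0.40311948]
```

View pics/w5.png

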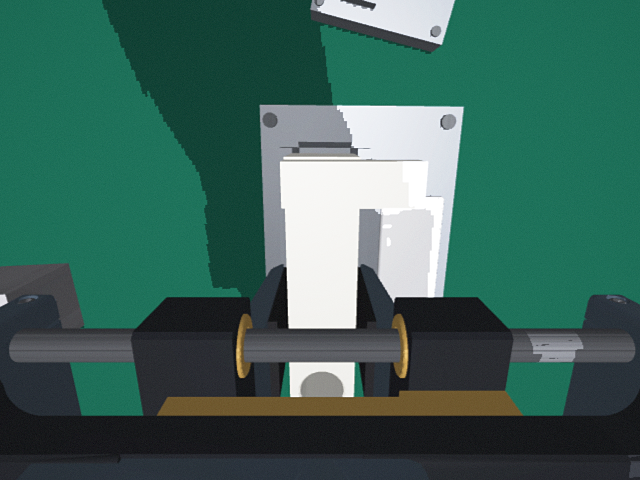

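The bar is turned. Its nose, at (281,160) to (428,207), now lies toward the −x end and over the cell side. The nest's far corners are at (261,105) and (463,107).

```bash
python3 - <<'E'
from m import *
np.set_printoptions(precision=4,suppress=True)
c=dict(np.load("w5.npz"))
print("bar",*fit("wrist",[(-69,-16),(-69,40),(-51,40),(-51,-16)],[(281,160.5),(428,161),(427,208),(282,208)],.159,c))
print("nest",*fit("wrist",[(-100,-45),(-100,95)],[(261,105),(463,107)],.034,c))
E
```

```text
bar [0.5198 0.1092] -6.167771495952393 [[-0.1746 -0.0026]
 [ 0.0102 -0.4166]
 [ 0.1532  0.6284]
 [ 0.0113 -0.2092]]
nest [0.5216 0.1103] -6.73773558229859 [[ 0.0734  0.6216]
 [-0.0734 -0.6216]]
```

Emit:
send_rows --steps '[[[-0.002,0.003,0.02,0,0,0.003,22],[-0.002,0.003,0.06,0,0,0.003,22],[-0.002,0.003,0.11,0,0,0.003,22],[-0.002,0.003,0.16,0,0,0.003,22],[-0.002,0.003,0.2,0,0,0.003,22],[-0.002,0.003,0.22,0,0,0.003,22],[-0.002,0.003,0.235,0,0,0.003,22],[-0.002,0.003,0.245,0,0,0.003,22],[-0.002,0.003,0.25,0,0,0.003,22],[-0.002,0.003,0.25,0,0,0.003,22]]]'

```text
time_s: 14.45
tool_pos: [0.5215, 0.1086, 0.0389]
ee_rot: [[-0.994, 0.111, 0.0], [0.111, 0.994, 0.0], [-0.0, 0.0, -1.0]]
wrist_force: [-0.3, 0.2, -2.1]
gripper_width: 0.345
gripper_force: 45.0
```

Emit:
send_rows --steps '[[[0,0,0.006,0,0,0,22],[0,0,0.012,0,0,0,22],[0,0,0.018,0,0,0,22],[0,0,0.024,0,0,0,22],[0,0,0.03,0,0,0,22],[0,0,0.035,0,0,0,22],[0,0,0.04,0,0,0,22],[0,0,0.044,0,0,0,22],[0,0,0.046,0,0,0,22],[0,0,0.046,0,0,0,22]]]'

```text
time_s: 15.45
tool_pos: [0.5213, 0.1085, 0.0272]
ee_rot: [[-0.994, 0.111, -0.0], [0.111, 0.994, 0.0], [0.0, 0.0, -1.0]]
wrist_force: [-0.3, 0.2, -3.3]
gripper_width: 0.349
gripper_force: 45.0
```

Emit:
send_rows --steps '[[[0,0,0.003,0,0,0,22],[0,0,0.003,0,0,0,30],[0,0,0.003,0,0,0,36],[0,0,0.003,0,0,0,44],[0,0,0.003,0,0,0,50],[0,0,0.003,0,0,0,50],[0,0,0.003,0,0,0,50],[0,0,-0.02,0,0,0,50],[0,0,-0.08,0,0,0,50],[0,0,-0.16,0,0,0,50]]]'

```text
time_s: 16.45
tool_pos: [0.5209, 0.1085, 0.0681]
ee_rot: [[-0.994, 0.111, -0.001], [0.111, 0.994, -0.0], [0.001, -0.0, -1.0]]
wrist_force: [0.2, 0.6, 0.3]
gripper_width: 0.546
gripper_force: 0.0
```

Emit:
send_rows --steps '[[[0,0,-0.1,0,0,0,50],[0,0,-0.22,0,0,0,50],[0,0,-0.34,0,0,0,50],[0,0,-0.46,0,0,0,50],[0,0,-0.56,0,0,0,50],[0,0,-0.6,0,0,0,50],[0,0,-0.6,0,0,0,50],[0,0,-0.6,0,0,0,50],[0,0,-0.6,0,0,0,50],[0,0,-0.6,0,0,0,50]]]'

```text
time_s: 17.45
tool_pos: [0.5208, 0.1084, 0.2161]
ee_rot: [[-0.994, 0.111, -0.002], [0.111, 0.994, -0.0], [0.002, -0.001, -1.0]]
wrist_force: [0.2, 0.2, -0.2]
gripper_width: 0.547
gripper_force: 0.0
```

```bash
python3 - <<'E'
from h import *
o=r.observe();R=o["ee_rot"];print(o["tool_pos"],np.degrees(np.arctan2(R[1,0],R[0,0])),R.T@(np.array([.5656,-.314,.2])-o["tool_pos"])*1000/250)
c=r.calibration("wrist");np.savez("w6.npz",**c)
w=r.snapshot("wrist")[:,:,::-1];s=r.snapshot("side")[:,:,::-1]
cv2.imwrite("pics/w6.png",np.hstack([crop(w,230,80,200,300,2),crop(s,240,280,160,120,2.5)[:600]]) if 0 else np.hstack([crop(w,230,80,200,300,2),cv2.copyMakeBorder(crop(s,240,290,160,120,2.5),0,300,0,0,cv2.BORDER_CONSTANT)]))
E
```

```text
[0.52079678 0.10844853 0.21613845] 173.6292587382941 [-0.36572395 -1.65944087  0.06473448]
```

View pics/w6.png

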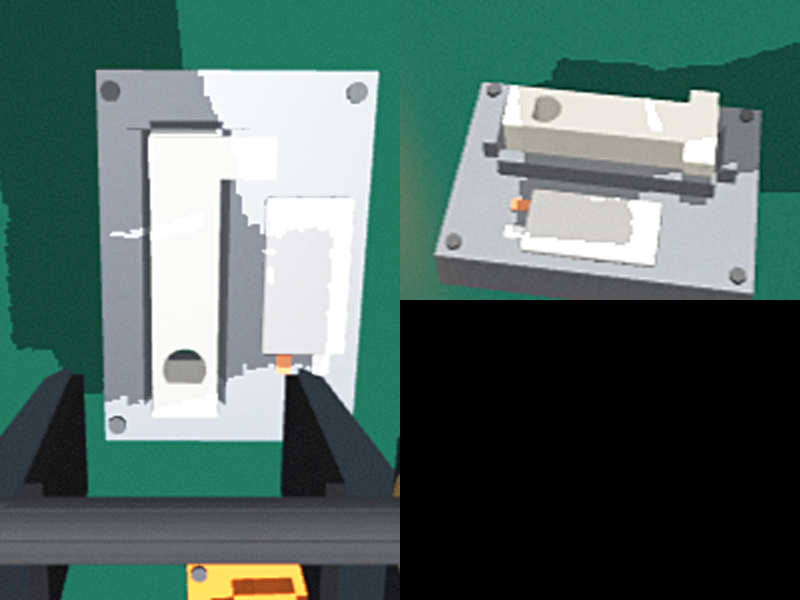

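The bar is back in its slot, turned, with the D hole at the +x end. In the crop the hole is at about (185,370) and the end corners at (152,416) and (217,416).

```bash
python3 - <<'E'
from m import *
np.set_printoptions(precision=4,suppress=True)
c=dict(np.load("w6.npz")); A=lambda p:(230+(p[0]+.5)/2-.5,80+(p[1]+.5)/2-.5)
t,a,e=fit("wrist",[(70,-16),(70,16),(-51,16),(-51,-16)],map(A,[(152,416),(217.5,416),(221,179),(150,179)]),.070,c)
print("bar",t,a,e)
rot=lambda a:np.array([[np.cos(a),-np.sin(a)],[np.sin(a),np.cos(a)]])
print("hole from bar",t+rot(np.radians(a))@[.045,0])
for p in [(184.5,349),(184.5,384),(163,370),(206.5,370),(184.5,370)]: print(p,back("wrist",A(p),.070,c)[:2])
print("nest",*fit("wrist",[(-100,-45),(-100,95),(100,-45)],map(A,[(97,71),(378,72),(106,440)]),.034,c))
# auto: hole in gray
im=cv2.imread("pics/w6.png",0)[330:400,150:220]; print(im[10:60:4,::4])
E
```

```text
bar [0.5216 0.1098] -6.535138438708991 [[-0.7898 -0.704 ]
 [-0.6847  0.8526]
 [ 0.7637  0.5051]
 [ 0.7108 -0.6538]]
hole from bar [0.5663 0.1046]
(184.5, 349) [0.5545 0.1057]
(184.5, 384) [0.573  0.1037]
(163, 370) [0.5643 0.0938]
(206.5, 370) [0.5668 0.1155]
(184.5, 370) [0.5655 0.1045]
nest [0.5217 0.1102] -6.706523429180447 [[ 0.3054  0.2987]
 [-0.0616 -0.3097]
 [-0.2438  0.011 ]]
[[ 80 255 249 249 248 249 249 248 248 248 248 249 248 248 248 249 255 130]
 [ 69 254 248 248 249 247 248 249 248 248 249 248 248 249 248 249 255 126]
 [ 72 254 249 248 248 251 255 255 230 228 255 255 251 249 248 248 255 125]
 [ 73 254 249 249 251 250 125  56  49  50  57  90 239 252 248 248 255 127]
 [ 70 254 249 250 248  74  59  67  65  69  68  62  68 240 248 248 255 129]
 [ 74 254 249 254 166 119 121 121 125 123 123 125 115 150 248 248 255 130]
 [ 70 254 249 244 142 157 158 157 156 158 157 157 154 150 232 248 255 122]
 [ 72 254 249 228 145 154 155 153 156 157 155 158 154 151 218 249 255 124]
 [ 67 250 249 220 141 154 158 155 156 153 154 159 152 150 212 249 255 105]
 [ 66 250 249 245 146 153 156 155 154 155 154 156 153 146 240 248 255 130]
 [ 67 250 249 252 194 149 151 152 151 150 150 149 150 186 248 248 255 140]
 [ 70 251 249 249 245 234 235 234 235 233 234 232 230 241 250 247 255 125]
 [ 65 242 249 248 248 249 249 249 249 249 249 249 249 248 248 247 255 117]]
```

Emit:
send_rows --steps '[[[-0.01,-0.05,0,0,0,0,50],[-0.02,-0.12,0,0,0,0,50],[-0.04,-0.21,0,0,0,0,50],[-0.06,-0.3,0,0,0,0,50],[-0.08,-0.39,0,0,0,0,50],[-0.1,-0.48,0,0,0,0,50],[-0.12,-0.57,0,0,0,0,50],[-0.14,-0.66,0,0,0,0,50],[-0.16,-0.75,0,0,0,0,50],[-0.18,-0.83,0,0,0,0,50]]]'

```text
time_s: 18.55
tool_pos: [0.5428, -0.1045, 0.2172]
ee_rot: [[-0.994, 0.111, -0.0], [0.111, 0.994, -0.0], [0.0, -0.0, -1.0]]
wrist_force: [0.6, 0.2, 0.9]
gripper_width: 0.55
gripper_force: 0.0
```

Emit:
send_rows --steps '[[[-0.02,-0.09,0,0,0,0.09,50],[-0.04,-0.18,0,0,0,0.18,50],[-0.06,-0.27,0,0,0,0.27,50],[-0.08,-0.36,0,0,0,0.36,50],[-0.1,-0.45,0,0,0,0.45,50],[-0.12,-0.54,0,0,0,0.54,50],[-0.14,-0.63,0,0,0,0.63,50],[-0.16,-0.72,0,0,0,0.72,50],[-0.18,-0.79,0,0,0,0.81,50],[-0.19,-0.83,0,0,0,0.9,50]]]'

```text
time_s: 19.55
tool_pos: [0.5668, -0.3162, 0.217]
ee_rot: [[-0.039, 0.999, -0.0], [0.999, 0.039, -0.0], [-0.0, -0.0, -1.0]]
wrist_force: [-0.3, -0.4, 0.3]
gripper_width: 0.545
gripper_force: 0.0
```

Emit:
send_rows --steps '[[[0,0,0.02,0,0,0,60],[0,0,0.05,0,0,0,60],[0,0,0.1,0,0,0,60],[0,0,0.14,0,0,0,60],[0,0,0.18,0,0,0,60],[0,0,0.2,0,0,0,60],[0,0,0.2,0,0,0,60],[0,0,0.2,0,0,0,60],[0,0,0.2,0,0,0,60],[0,0,0.2,0,0,0,60]]]'

```text
time_s: 20.55
tool_pos: [0.5675, -0.3143, 0.1678]
ee_rot: [[-0.046, 0.999, 0.001], [0.999, 0.046, -0.0], [-0.0, 0.001, -1.0]]
wrist_force: [-0.8, 0.5, 0.2]
gripper_width: 0.656
gripper_force: 0.0
```

```bash
python3 - <<'E'
from h import *
np.set_printoptions(linewidth=250)
o=r.observe();R=o["ee_rot"];print(o["tool_pos"],np.degrees(np.arctan2(R[1,0],R[0,0])))
c=r.calibration("wrist");np.savez("w7.npz",**c)
w=r.snapshot("wrist")[:,:,::-1];cv2.imwrite("pics/w7.png",w)
a=np.radians(92)
for x,y,z in[(32,8,.1),(32,-8,.1),(-16,-8,.1),(-16,8,.1),(0,0,.072)]:
    print(x,y,proj("wrist",[.566+(x*np.cos(a)-y*np.sin(a))/1e3,-.314+(x*np.sin(a)+y*np.cos(a))/1e3,z],c).round(1))
g=cv2.cvtColor(w,cv2.COLOR_BGR2GRAY); print(g[150:290:4,270:374:4])
E
```

```text
[ 0.56748527 -0.31428994  0.16776013] 92.635250966363
32 8 [309.5 202.4]
32 -8 [331.2 202.6]
-16 -8 [330.1 263.9]
-16 8 [309.5 263.7]
0 0 [320.1 234.5]
[[ 77  76  74  78  76  80  78  80  78  78  76  78  76 118 130 126 127 124 126 128 126 127 126 128 127 127]
 [ 80  78  77  78  75  77  78  78  76  77  78  79  78  76 126 127 126 124 128 125 126 126 127 125 127 126]
 [ 79  76  77  76  78  75  80  79  76  76  77  75  75  79  74  70 127 125 130 128 129 124 127 128 127 128]
 [ 79  79  81  77  78  80  76  76  78  78  77  79  76  80  79  77  74 115 129 128 125 128 126 127 125 128]
 [ 76  76  77  81  75  76  74  77  80  77  77  77  78  78  78  79  78  79  73  80  80 128 126 126 128 125]
 [ 79  77  79  77  81  74  81  79  78  80  78  76  75  78  73  77  79  73  80  75  76  76  81 127 125 127]
 [ 79  81  75  75  77  80  78  78  78  80  76  80  76  77  77  74  80  82  77  76  79  79  81  74 128 124]
 [ 79  81  77  76  78  73  75  77  76  77  80  77  77  78  75  86  75  76  80  78  76  78  73  75  75 117]
 [ 81  74  76  78  80  76  77  85  76  76  77  75  74  76  77  76 130  75  78  77  76  77  8
[... 2097 characters left out ...]
 233 230 228 216 213 214 217 214 194  74  76  76  81  75]
 [128 127 127  96  73  78  75  77  73  78  69  83 150 216 218 216 216 212 214 212 114  75  82  78  75 128]
 [129 126 126 129  95  74  78  77  76  80  78  79  73  82  82  71  70  87 182 216  77  79  74  73 129 126]
 [128 124 124 126 127 129  74  80  80  75  76  75  80  80  74  82  76  77  79  77  77  78  78 120 128 126]
 [126 127 125 126 127 125 128 128  78  80  80  78  75  79  75  80  76 121  75  79  76  74 118 126 129 125]
 [123 124 125 127 129 130 127 128 125  97  82  79  79  73  78  75  74  76  76  73  76  74 127 129 125 126]
 [124 128 129 127 125 128 124 128 126 127 129  83  76  79  73  79  77  78  78  75 127 126 126 127 124 131]]
```

Emit:
send_rows --steps '[[[0,0,0.05,0,0,0,50],[0,0,0.12,0,0,0,50],[0,0,0.2,0,0,0,50],[0,0,0.28,0,0,0,50],[0,0,0.34,0,0,0,50],[0,0,0.39,0,0,0,50],[0,0,0.43,0,0,0,50],[0,0,0.46,0,0,0,50],[0,0,0.475,0,0,0,50],[0,0,0.475,0,0,0,50]]]'

```text
time_s: 21.6
tool_pos: [0.5672, -0.3141, 0.0483]
ee_rot: [[-0.046, 0.999, -0.0], [0.999, 0.046, 0.0], [0.0, -0.0, -1.0]]
wrist_force: [-0.2, 0.2, 0.3]
gripper_width: 0.546
gripper_force: 0.0
```

Emit:
send_rows --steps '[[[0,0,0,0,0,0,40],[0,0,0,0,0,0,30],[0,0,0,0,0,0,22],[0,0,0,0,0,0,18],[0,0,0,0,0,0,15],[0,0,0,0,0,0,12],[0,0,0,0,0,0,10],[0,0,0,0,0,0,8],[0,0,0,0,0,0,8],[0,0,0,0,0,0,8]]]' --grip_force 45

```text
time_s: 22.6
tool_pos: [0.5673, -0.3142, 0.0487]
ee_rot: [[-0.046, 0.999, 0.0], [0.999, 0.046, -0.0], [-0.0, 0.0, -1.0]]
wrist_force: [-0.9, 0.2, 5.4]
gripper_width: 0.175
gripper_force: 45.0
```

Emit:
send_rows --steps '[[[0,0,-0.01,0,0,0,8],[0,0,-0.04,0,0,0,8],[0,0,-0.1,0,0,0,8],[0,0,-0.17,0,0,0,8],[0,0,-0.24,0,0,0,8],[0,0,-0.31,0,0,0,8],[0,0,-0.38,0,0,0,8],[0,0,-0.44,0,0,0,8],[0,0,-0.48,0,0,0,8],[0,0,-0.48,0,0,0,8]]]'

```text
time_s: 23.6
tool_pos: [0.5679, -0.3145, 0.1702]
ee_rot: [[-0.046, 0.999, 0.002], [0.999, 0.046, -0.001], [-0.001, 0.002, -1.0]]
wrist_force: [0.5, -0.9, -2.2]
gripper_width: 0.173
gripper_force: 45.0
```

```bash
python3 - <<'E'
from h import *
np.set_printoptions(linewidth=250)
o=r.observe();R=o["ee_rot"];p=o["tool_pos"];print(p,R.round(4),o["gripper_width"]*91.2,o["wrist_force"])
c=r.calibration("wrist");np.savez("w8.npz",**c)
w=r.snapshot("wrist")[:,:,::-1];cv2.imwrite("pics/w8.png",w)
dz=p[2]-.0487
for x,y,z in[(32,8,.1),(32,-8,.1),(16,8,.1),(0,0,.072)]:
    q=R[:2,:2]@[x/1e3,0]-R[:2,1]*y/1e3
    print(x,y,proj("wrist",[p[0]+q[0],p[1]+q[1],z+dz],c).round(1))
g=cv2.cvtColor(w,cv2.COLOR_BGR2GRAY); print(g[190:290:3,296:350:2])
print(R.T@(np.array([.5658,.1037,p[2]])-p)*4)
E
```

```text
[ 0.56789948 -0.31453417  0.17021819] [[-0.0459  0.9989  0.0018]
 [ 0.9989  0.0459 -0.0011]
 [-0.0012  0.0018 -1.    ]] 15.732315691785617 [ 0.54078506 -0.9151211  -2.19810042]
32 8 [303.6 252.1]
32 -8 [341.2 252.1]
16 8 [304.1 287. ]
0 0 [322.2 294. ]
[[102 104 107 105 106 108 111 106 105 110 107 108 109 108 107 107 110 105 109 111 111 109  99  88  80  75  77]
 [219 220 221 201 153 134 121 106 103 103 107 104 109 110 107 108 106 106 109 107 107 108 107 110 105 104 112]
 [215 213 215 217 217 218 219 220 219 218 220 196 153 120 115 107 101 104 104 106 105 109 108 107 109 106 108]
 [216 215 216 215 215 216 215 218 216 213 213 218 217 218 220 217 219 222 221 198 147 118 108 102 103 105 105]
 [213 212 213 215 213 218 215 216 216 215 217 213 216 216 217 212 215 217 218 215 217 214 218 218 219 217 220]
 [214 213 216 214 214 214 213 216 213 214 215 215 217 216 216 216 215 216 217 216 215 215 216 216 214 214 212]
 [213 215 213 214 216 214 214 214 214 215 214 213 215 215 216 214 213 213 215 211 213 213 214 213 213 214 212]
 [213 213 215 214 215 211 214 213 214 211 214 217 216 211 213 213 214 
[... 2265 characters left out ...]
4  65  31  24 166 222 237 240 240 241 239 242 240 240 238 236 236 237 236 238 233 214  91  29  32  72  76]
 [ 78  47  33  23 163 225 237 239 240 241 241 240 241 240 238 237 237 236 238 238 233 215  83  32  30  68  75]
 [ 77  37  32  25 161 224 238 240 240 241 240 240 241 239 238 236 236 235 237 237 233 217  83  31  29  45  76]
 [ 73  34  36  22 159 221 237 239 241 239 240 241 239 239 237 237 235 234 237 237 231 216  82  31  31  35  74]
 [ 57  27  36  27 156 222 236 239 240 239 239 241 239 239 237 235 234 236 235 237 231 216  80  33  30  32  69]
 [ 45  30  32  23 151 223 237 239 238 237 240 240 240 239 237 236 234 235 235 236 230 213  78  32  33  30  63]]
[ 1.67155948  0.06835871 -0.00190108]
```

Emit:
send_rows --steps '[[[0.03,0.001,-0.01,0,0,0,8],[0.11,0.004,-0.02,0,0,0,8],[0.2,0.008,-0.02,0,0,0,8],[0.29,0.012,-0.02,0,0,0,8],[0.38,0.016,-0.02,0,0,0,8],[0.47,0.019,-0.02,0,0,0,8],[0.56,0.023,-0.02,0,0,0,8],[0.65,0.026,-0.02,0,0,0,8],[0.74,0.03,-0.02,0,0,0,8],[0.836,0.034,-0.02,0,0,0,8]]]'

```text
time_s: 24.65
tool_pos: [0.5653, -0.1028, 0.1731]
ee_rot: [[-0.046, 0.999, -0.001], [0.999, 0.046, 0.0], [0.0, -0.001, -1.0]]
wrist_force: [0.0, -0.2, -3.0]
gripper_width: 0.177
gripper_force: 45.0
```

Emit:
send_rows --steps '[[[0.09,0.004,0,0,0,0.07,8],[0.18,0.008,0,0,0,0.15,8],[0.27,0.012,0,0,0,0.23,8],[0.36,0.016,0,0,0,0.31,8],[0.45,0.019,0,0,0,0.39,8],[0.54,0.023,0,0,0,0.47,8],[0.63,0.026,0,0,0,0.55,8],[0.72,0.03,0,0,0,0.63,8],[0.8,0.033,0,0,0,0.71,8],[0.836,0.034,0,0,0,0.79,8]]]'

```text
time_s: 25.65
tool_pos: [0.5638, 0.1066, 0.1731]
ee_rot: [[0.932, 0.364, -0.001], [0.364, -0.932, 0.0], [-0.001, -0.001, -1.0]]
wrist_force: [-0.4, -0.6, -2.5]
gripper_width: 0.175
gripper_force: 45.0
```

Emit:
send_rows --steps '[[[0,0,0,0,0,0.08,8],[0,0,0,0,0,0.15,8],[0,0,0,0,0,0.21,8],[0,0,0,0,0,0.26,8],[0,0,0,0,0,0.29,8],[0,0,0,0,0,0.31,8],[0,0,0,0,0,0.31,8],[0,0,0,0,0,0.31,8],[0,0,0,0,0,0.31,8],[0,0,0,0,0,0.31,8]]]'

```text
time_s: 26.65
tool_pos: [0.5649, 0.1044, 0.1735]
ee_rot: [[0.994, -0.11, -0.0], [-0.11, -0.994, 0.0], [-0.0, 0.0, -1.0]]
wrist_force: [0.1, -0.6, -2.5]
gripper_width: 0.172
gripper_force: 45.0
```

```bash
python3 - <<'E'
from h import *
np.set_printoptions(linewidth=250)
o=r.observe();R=o["ee_rot"];p=o["tool_pos"];print(p,np.degrees(np.arctan2(R[1,0],R[0,0])),o["wrist_force"])
print(R.T@(np.array([.5656,.1036,p[2]])-p)*4)
c=r.calibration("wrist");np.savez("w9.npz",**c)
w=r.snapshot("wrist")[:,:,::-1];cv2.imwrite("pics/w9.png",w)
dz=p[2]-.0487
for x,y in[(32,8),(32,-8)]:
    q=p[:2]+R[:2,0]*x/1e3-R[:2,1]*y/1e3
    print(x,y,proj("wrist",[*q,.1+dz],c).round(1))
for x,y in[(70,16),(70,-16),(30,16),(30,-16)]: 
    q=p[:2]+R[:2,0]*(x-45)/1e3-R[:2,1]*y/1e3
    print(x,y,proj("wrist",[*q,.07],c).round(1))
g=cv2.cvtColor(w,cv2.COLOR_BGR2GRAY); print(g[160:270:3,270:372:3])
E
```

```text
[0.56486983 0.10437963 0.17346844] -6.336702604067429 [ 0.08177894 -0.57770711 -2.51219073]
[ 3.24702695e-03  2.77710751e-03 -4.47356500e-07]
32 8 [304.4 249.7]
32 -8 [342.1 249.7]
70 16 [303.6 202.5]
70 -16 [341.8 202.5]
30 16 [304.3 248.1]
30 -16 [341.1 248.1]
[[ 63  61  65 ...  57  58  53]
 [242 195 143 ... 155 153 154]
 [148 148 138 ... 150 149 149]
 ...
 [255 255 255 ... 130 131  46]
 [255 255 255 ... 134 134  45]
 [255 255 255 ... 131 130  50]]
```

```bash
python3 - <<'E'
import cv2,numpy as np
np.set_printoptions(linewidth=300,threshold=100000)
g=cv2.imread("pics/w9.png",0); print(g[180:262:2,292:354:2])
E
```

```text
[[140 143 140 144 142 124  68  71  67  72  73  70  72  71  71  69  68  71  71  72  72  70  71  70  65  72 143 145 145 148 146]
 [137 142 142 144 140 140 144 147 143 144 144 142 143 146 145 145 147 150 145 147 146 149 150 147 147 149 145 146 144 145 146]
 [139 140 142 139 140 142 144 140 144 140 142 141 145 146 143 146 142 141 144 140 141 144 146 144 145 141 143 146 143 146 146]
 [138 140 140 140 141 142 142 141 139 141 141 141 140 142 142 143 144 142 143 146 143 142 146 145 145 145 144 144 145 146 146]
 [138 139 139 143 142 139 140 141 141 140 141 142 142 142 144 141 144 142 143 146 142 146 143 143 140 147 145 144 144 144 148]
 [136 142 140 140 142 141 141 137 139 139 141 140 138 140 143 140 141 144 141 147 143 143 141 141 142 141 144 145 145 145 150]
 [138 140 137 138 139 107  63  65  65  66  65  68  66  67  64  64  64  63  68  66  64  65  64  66  67  83 145 143 144 144 145]
 [ 66  65  66  66  65  74 121 124 126 121 127 127 127 125 128 125 129 124 125 123 121 125 129 111 111  78  68  66  65  63  61]
 [143 139 141  99  81  75 135 148 153 150 152 151 151 152 150 152 151 150 149 151 15
[... 3407 characters left out ...]
 95  96  97  95  98  93  96  97  91 254  84  69 128 138 137 137]
 [133 134 131 126  80  77  92 136 151 155 151 150 149 151 147 145 139 142 146 144 145 144 137 119 250  68  72 127 137 134 138]
 [133 132 135 125  79  77 120 159 170 176 175 173 171 175 172 169 172 166 168 168 172 169 165 153 176  66  73 129 139 137 138]
 [133 134 133 124  80  77 130 164 178 183 185 186 184 186 185 184 182 180 179 181 181 185 178 159 177  69  69 127 138 137 134]
 [129 129 134 125  80  73 129 164 178 185 186 184 184 185 184 183 178 180 183 179 179 184 181 159 175  66  76 128 135 134 135]
 [131 132 132 123  84  74 130 162 180 181 187 186 187 184 186 183 181 177 177 182 179 183 180 156 178  68  74 130 134 131 134]]
```

Emit:
send_rows --steps '[[[0.003,0.001,0.02,0,0,0,8],[0.003,0.001,0.06,0,0,0,8],[0.003,0.001,0.1,0,0,0,8],[0.003,0.001,0.14,0,0,0,8],[0.003,0.001,0.17,0,0,0,8],[0.003,0.001,0.19,0,0,0,8],[0.003,0.001,0.2,0,0,0,8],[0.003,0.001,0.21,0,0,0,8],[0.003,0.001,0.215,0,0,0,8],[0.003,0.001,0.215,0,0,0,8]]]'

```text
time_s: 27.7
tool_pos: [0.5659, 0.1039, 0.1199]
ee_rot: [[0.994, -0.111, 0.0], [-0.111, -0.994, 0.0], [0.0, -0.0, -1.0]]
wrist_force: [-0.2, 0.1, -2.8]
gripper_width: 0.173
gripper_force: 45.0
```

Emit:
send_rows --steps '[[[0,0,0.004,0,0,0,8],[0,0,0.008,0,0,0,8],[0,0,0.012,0,0,0,8],[0,0,0.016,0,0,0,8],[0,0,0.02,0,0,0,8],[0,0,0.024,0,0,0,8],[0,0,0.028,0,0,0,8],[0,0,0.032,0,0,0,8],[0,0,0.036,0,0,0,8],[0,0,0.036,0,0,0,8]]]'

```text
time_s: 28.7
tool_pos: [0.5657, 0.1039, 0.1106]
ee_rot: [[0.994, -0.111, -0.0], [-0.111, -0.994, -0.0], [-0.0, 0.0, -1.0]]
wrist_force: [-0.1, -0.6, -2.8]
gripper_width: 0.172
gripper_force: 45.0
```

Emit:
send_rows --steps '[[[0,0,0.004,0,0,0,8],[0,0,0.008,0,0,0,8],[0,0,0.012,0,0,0,8],[0,0,0.016,0,0,0,8],[0,0,0.02,0,0,0,8],[0,0,0.024,0,0,0,8],[0,0,0.028,0,0,0,8],[0,0,0.032,0,0,0,8],[0,0,0.036,0,0,0,8],[0,0,0.036,0,0,0,8]]]'

```text
time_s: 29.7
tool_pos: [0.5657, 0.1038, 0.1016]
ee_rot: [[0.994, -0.111, -0.0], [-0.111, -0.994, -0.0], [-0.0, 0.0, -1.0]]
wrist_force: [-0.0, -0.6, -3.0]
gripper_width: 0.172
gripper_force: 45.0
```

Emit:
send_rows --steps '[[[0,0,0.01,0,0,0,8],[0,0,0.02,0,0,0,8],[0,0,0.03,0,0,0,8],[0,0,0.04,0,0,0,8],[0,0,0.05,0,0,0,8],[0,0,0.06,0,0,0,8],[0,0,0.07,0,0,0,8],[0,0,0.08,0,0,0,8],[0,0,0.09,0,0,0,8],[0,0,0.09,0,0,0,8]]]'

```text
time_s: 30.7
tool_pos: [0.5656, 0.1038, 0.0789]
ee_rot: [[0.994, -0.111, -0.0], [-0.111, -0.994, -0.0], [-0.0, 0.0, -1.0]]
wrist_force: [-0.1, 0.1, -3.9]
gripper_width: 0.171
gripper_force: 45.0
```

Emit:
send_rows --steps '[[[0,0,0.01,0,0,0,8],[0,0,0.02,0,0,0,8],[0,0,0.03,0,0,0,8],[0,0,0.04,0,0,0,8],[0,0,0.05,0,0,0,8],[0,0,0.06,0,0,0,8],[0,0,0.07,0,0,0,8],[0,0,0.08,0,0,0,8],[0,0,0.085,0,0,0,8],[0,0,0.085,0,0,0,8]]]'

```text
time_s: 31.7
tool_pos: [0.5656, 0.1039, 0.0578]
ee_rot: [[0.994, -0.111, -0.0], [-0.111, -0.994, -0.0], [-0.0, 0.0, -1.0]]
wrist_force: [-0.9, -0.5, -2.7]
gripper_width: 0.175
gripper_force: 45.0
```

Emit:
send_rows --steps '[[[0,0,0.003,0,0,0,8],[0,0,0.006,0,0,0,8],[0,0,0.009,0,0,0,8],[0,0,0.012,0,0,0,8],[0,0,0.014,0,0,0,8],[0,0,0.016,0,0,0,8],[0,0,0.018,0,0,0,8],[0,0,0.018,0,0,0,8],[0,0,0.018,0,0,0,8],[0,0,0.018,0,0,0,8]]]'

```text
time_s: 32.7
tool_pos: [0.5658, 0.1039, 0.0536]
ee_rot: [[0.994, -0.111, 0.0], [-0.111, -0.994, -0.0], [0.0, -0.0, -1.0]]
wrist_force: [-0.3, -1.0, -2.6]
gripper_width: 0.175
gripper_force: 45.0
```

Now I'll release, letting the pin settle the last millimetre or so, and back off straight up.

Emit:
send_rows --steps '[[[0,0,0.003,0,0,0,8],[0,0,0.003,0,0,0,14],[0,0,0.003,0,0,0,18],[0,0,0.003,0,0,0,24],[0,0,0.003,0,0,0,32],[0,0,0.003,0,0,0,40],[0,0,0.003,0,0,0,40],[0,0,0.003,0,0,0,40],[0,0,0.003,0,0,0,40],[0,0,0.003,0,0,0,40]]]'

```text
time_s: 33.7
tool_pos: [0.5658, 0.1039, 0.0528]
ee_rot: [[0.994, -0.111, 0.0], [-0.111, -0.994, 0.0], [0.0, -0.0, -1.0]]
wrist_force: [-0.7, 0.2, 0.0]
gripper_width: 0.437
gripper_force: 0.0
```

Emit:
send_rows --steps '[[[0,0,-0.02,0,0,0,40],[0,0,-0.06,0,0,0,40],[0,0,-0.12,0,0,0,40],[0,0,-0.2,0,0,0,40],[0,0,-0.3,0,0,0,40],[0,0,-0.4,0,0,0,40],[0,0,-0.5,0,0,0,40],[0,0,-0.56,0,0,0,40],[0,0,-0.6,0,0,0,40],[0,0,-0.6,0,0,0,40]]]'

```text
time_s: 34.7
tool_pos: [0.5663, 0.104, 0.2041]
ee_rot: [[0.994, -0.111, 0.002], [-0.111, -0.994, 0.0], [0.002, -0.0, -1.0]]
wrist_force: [-0.2, 0.7, -0.3]
gripper_width: 0.439
gripper_force: 0.0
```

```bash
python3 - <<'E'
from h import *
np.set_printoptions(linewidth=300,threshold=100000)
o=r.observe();R=o["ee_rot"];print(o["tool_pos"],o["wrist_force"])
c=r.calibration("wrist");w=r.snapshot("wrist")[:,:,::-1];s=r.snapshot("side")[:,:,::-1];cv2.imwrite("pics/w10.png",w);cv2.imwrite("pics/s10.png",s)
a=np.radians(-6.4);X=np.array([np.cos(a),np.sin(a)]);Y=np.array([-X[1],X[0]]);h=np.array([.5658,.1037])
for n,cc in(("wrist",c),("side",r.calibration("side"))):
  for z in(.104,):
    print(n,z,[proj(n,[*(h+X*x/1e3+Y*y/1e3),z],cc).round(1).tolist() for x,y in[(32,8),(32,-8),(-16,-8),(-16,8)]],proj(n,[*h,.07],cc))
g=cv2.cvtColor(w,cv2.COLOR_BGR2GRAY); u,v=proj("wrist",[*h,.1],c).astype(int); print(u,v);print(g[v-46:v+40:3,u-36:u+38:3])
g=cv2.cvtColor(s,cv2.COLOR_BGR2GRAY); u,v=proj("side",[*h,.09]).astype(int); print(u,v);print(g[v-20:v+24:1,u-28:u+24:2])
E
```

```text
[0.56630774 0.10395766 0.20408884] [-0.18688016  0.67892635 -0.28421545]
wrist 0.104 [[313.5, 195.6], [332.9, 195.6], [332.4, 251.1], [313.8, 251.1]] [323.06399499 223.95842473]
side 0.104 [[275.8, 321.6], [277.9, 314.0], [306.8, 316.8], [305.2, 324.5]] [297.23459328 332.82716469]
323 231
[[140 140 139 139 140 139 139 141 141 140 140 144 142 144 144 144 144 146 146 145 144 147 146 142 140]
 [137 141 141 141 140 141 119 120 122 118 125 123 121 121 124 124 123 123 142 146 146 146 146 144 144]
 [139 136  64  67  69  65 115 123 124 106 104 108 105 108 108 103 107 106  67  66  62  65  97 144 144]
 [136 139 138 137 133  75 133 150 152 100  95  96  94  95  93 154 148 152  69  78 146 143 145 145 142]
 [134 138 138 140 130  79 143 153 159 125 143 138 135 139 138 150 154 157  66  78 142 142 142 141 139]
 [134 134 134 136 142  73 226 246 250 165 192 193 193 189 195 247 246 250  69  78 143 143 139 144 141]
 [134 134 138 135 140  78 225 244 247 168 189 191 192 188 192 245 245 248  67  90 144 143 142 140 142]
 [134 136 134 136 139  75 227 244 247 164 190 192 187 191 194 245 245 250  65  91 143 141
[... 6194 characters left out ...]
 167 172 172 171 170 168 167 169 194 201 217 227 241 241]
 [128 122 126 127 124 122  70 178 165 165 165 165 168 168 165 166 165 161 163 166 165 165 168 171 171 195]
 [130 122 125 122 123 117  76 162 168 169 167 168 166 168 168 164 167 164 166 168 166 161 164 163 159 162]
 [125 123 122 124 124 113  78 150 168 165 168 171 168 168 168 164 168 165 165 168 169 169 168 166 167 168]
 [125 125 122 129 134 107  75 143 168 168 167 170 168 169 169 166 167 165 164 167 167 168 167 168 166 166]
 [125 121 118  86  98  88  79 149 167 169 166 167 166 167 166 167 166 166 165 167 167 169 168 167 166 165]
 [125 124 118  77  86  83  79 130 168 168 168 168 162 167 164 166 167 167 166 167 169 165 166 167 167 168]]
```

The pin is seated. The handle's image position matches the home pose, and the collar lies on the bar. The gripper is clear, so I'm handing in.

```bash
python3 -c "
from cell import r
print(r.job_done())"
```

```text
the job is handed in; nothing more can be done
None
```

The job is handed in at about 35 s of the 72 s limit: the bar is turned end for end and back down in its slot, and the flag-handled pin is threaded through the D hole with its collar on the bar, released and the gripper clear. The judge's verdict wasn't shown, and the final check of the pin was by pixel values because all 10 picture views were used.

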